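Unlock the kitchen slicer: park its lock pin and run the carriage down

TASK

Get the vegetable slicer ready for use: draw the lock pin straight out of the carriage, and park it in the notch of the keeper strip on the slicer's left edge so that its collar lies flat on the strip behind the little lips and the pin stays there by itself. Then slide the carriage down the deck until it is against the bottom stop, and let go. Leave the mill, the mortar and the bottle standing where they are.

Things in the scene. Friction and masses are not known exactly. Their poses are not given: they have to be found in the camera images.
- deck: Slicer's steel deck, 340 x 110 x 8 mm, fixed on wire legs, sloping 25 degrees: near end low, far end high. Origin: centre of its upper face, 115 mm above the counter. x runs up the slope (away from the robot at yaw 0), y to its left edge, z square to the deck (leans 25 degrees from vertical back towards the robot). All x, y, z below are in this frame, mm.
- edge (a point): Point x -40, y 100, z 0 on the outer edge of the keeper strip: dark steel, 8 mm thick, 150 mm long, along the deck's left side, top level with the deck, outer edge straight at y 100, open air outside and below. Its one notch, open to +y, was set with its centre anywhere from x -65 to -15; no reading tells where: look, or feel along the edge with the pin. The strip holds up to 60 N.
- seat (a point): Point x -40, y 78, z 0: a fully entered pin has its axis at y 77 to 80 (x as the notch). The notch passes right through the strip: 12.6 mm wide, closed end at y 71.7, flaring at 45 degrees over the outer 6 mm to 24.6 mm at the edge. Beside it lips 3 mm high stand on the strip at y 91 to 94: the pin's collar must pass above them, then down behind them.
- pin: Lock pin, steel, about 60 g: shank 10 mm wide, 36 mm long (last 4 tapered); collar 22 wide, 4 thick; round grip 16 wide, 36 long above it. Origin: centre of the collar's underside; z along the pin to the grip (grip z 4 to 40, foot -36). Starts square to the deck at about x 118, y 0, z 10, loose in the 11.5 mm bore of the carriage's lug and the deck: it locks the carriage.
- handle (a point): Middle of the carriage's round handle (36 mm wide from 50 to 66 mm above the deck, top at 71), 58 mm above the deck. Carriage: black block 100 (along x) x 70 x 30 mm centred under it, with a steel lug 40 mm wide, 10 high reaching 95 mm up the slope from the handle's axis; the pin's bore is 78 mm from that axis. Handle starts at x 40, ends at x -70.
- stop (a point): Middle of the top of the bottom stop: a black bar across the deck's low end, 10 mm thick along x, 18 mm high, its upper face at x -122; the carriage block ends hard against it.
- carriage (a joint): How far the carriage has slid down the deck, m: 0 in the locked place, 0.110 hard against the bottom stop. Once unlocked it stays where it is left; moving it down takes 3 to 5 N along the deck.
- mill: Bystander: wooden pepper mill, 56 mm wide, 135 mm tall; origin at its foot.
- mortar: Bystander: stone mortar, 110 mm wide, 80 mm tall; origin at its foot.
- oil: Bystander: green glass oil bottle, 56 mm wide, 190 mm tall; origin at its foot.
Things that resemble listed ones, but are neither listed nor needed, are in the scene too. Of the things shaped like the pin, the steel one is meant.

How it is judged:
On the way, in this order (a step that is already met when the one before it is completed fails the run):
1. the pin is drawn out of the bore, its foot clear above the lug, with the carriage still in its locked place (z of pin in the frame of deck above 0.047 m and value of joint carriage below 0.01 m), for 0.05 s.
2. the pin is parked in the keeper's notch, collar flat behind the lips, and let go (y of pin in the frame of deck between 0.074 and 0.083 m and z of pin in the frame of deck between -0.002 and 0.002 m and x of pin in the frame of deck between -0.075 and -0.005 m and angle between the z axis of pin and the z axis of deck, either way round below 0.157 rad and contact force between the fingers and pin below 0.1 N), for 0.2 s.
3. the carriage is slid down to the bottom stop (value of joint carriage above 0.106 m), for 0.1 s.
At the end, for the whole second after the job is handed in: The pin hangs in the keeper's notch, released and at rest: collar underside within 2 mm of the strip's face, axis at y = 74 to 83 mm of the deck and within 9 degrees of square to it; the carriage is within 4 mm of the bottom stop (all of step 2 and linear speed of pin below 0.02 m/s and value of joint carriage above 0.106 m); the robot touches nothing.
It fails at once if the mill is moved by more than 3 cm or tipped (distance of mill from where it was at the start of the episode above 0.03 m or angle between mill's own z axis and vertical above 0.3 rad).
It fails at once if the mortar is moved by more than 3 cm or tipped (distance of mortar from where it was at the start of the episode above 0.03 m or angle between mortar's own z axis and vertical above 0.3 rad).
It fails at once if the bottle is moved by more than 3 cm or tipped (distance of oil from where it was at the start of the episode above 0.03 m or angle between oil's own z axis and vertical above 0.3 rad).
It also fails if it takes over 67 s, if anything falls off the work surface, if the arm or the gripper's body presses on something with over 40 N, if the wrist force passes 120 N, or if a joint passes its speed limit or range.

ROBOT

A 6-joint arm with a two-finger parallel gripper is mounted at the origin on the work surface. World frame = base frame: x ahead of the robot, y to its left, z up, the work surface at z = 0. Lengths are in m, angles in rad, forces in N, time in s.
With the tool pointing down it reaches from about 0.375 to 0.975 m from the base axis. Payload 3.8 kg.
Tool frame: the origin (TCP) lies at the very end of the fingers, on their centre line; the grasp point (between the pads) lies 19 mm behind it; z points along the fingers, y is the direction in which the jaws open and shut (so a half turn about z gives the same grasp; the last joint's range is limited). The gripper opens to 85 mm and grips with 20 to 120 N. Pads are 22 mm wide; open, the fingers measure 114 mm over their backs; the gripper's body (76 mm by 85 mm) begins 54 mm behind the grasp point. The pads swing forward as they close: fully open they stand 13 mm farther back than shut.
Start: joints at [1.144, 0.264, 1.604, -0, 1.274, -0.037], TCP at [0.256, 0.624, 0.196] pointing down, gripper open.
Joint ranges: [-2.63, 2.63], [-0.94, 2.18], [0.31, 2.57], [-1.31, 4.45], [0, 2.66], [-2.55, 2.55]. Speed limits (rad/s): [2.57, 2.57, 3.14, 3.14, 3.14, 3.14].

INTERFACE

Orientations are given as a rotation vector (axis times angle).
In Python, from workcell import bot, viewer gives the robot as it stands.
- The arm moves only by the tool jog_arm, never from a script. Its argument "motion" is a list of rows, each an object of numbers: "dx", "dy", "dz": the shift along the world's x, y, z in cm; "turn": the turn about the world's z in rad. A call has 1 to 12 rows; each row shifts and turns the commanded pose from where the row before left it; what a row does not reach is not made up. A row lasts 1/12 s, in which the tool goes at most 41.7 mm and 7.16 degrees, less where a joint would pass 70% of its speed; a pose out of reach is approached as far as the arm can. A call is refused whole if a number of a shift passes 4.17 or a number of a turn 0.125, either way. A call with a gripper value outside its range is refused whole. "fingers" is the finger opening in cm, from 0 to 8.54, set as the call begins (left out, the last holds). The fingers move at their own pace and stop on an object; "grip_force" is the grip in N (left out, the last holds). Time passes only in rows, so rows that do not move let the fingers close. It gives the time, the measured TCP pose, the force and the opening at its end, in the units of the state.
- bot.read_state(): the state, without advancing time (a new reading comes with each control period).
- viewer.read_camera(name): name is "scene" or "top"; returns (picture, depth): 384x512x3 uint8, red, green, blue; 384x512 float32, m along the optical axis (not along the pixel's ray), 0 where there is no reading.
- viewer.camera_info(name): a dict with "vertical_fov" (degrees; the focal length in pixels is half the picture's height over the tangent of half this angle, whatever the lens; pixels are square), "cx", "cy" (the principal point, pixels), "R" (3x3) and "t" (3): a world point X has camera coordinates R X + t. Camera axes: x right, y down, z forward; pixel columns grow to the right and rows downward; lengths in m; the calibration is good to about 2 mm. A picture is of the moment at which its call begins. camera_info takes no time and is no camera call.
- bot.finish_job(): hands the job in, once; it reports no verdict.
The state is a dict: "time": time; "q": joint angles; "joint_vel": joint speeds; "joint_torque": joint torques, N m; "tool_pos": TCP position; "tcp_rot": TCP orientation; "wrist_force": force on the tool from outside, world axes, zero at the start; "torque": the same for the moment, N m; "width": opening from 0.0 (shut) to 1.0 (fully open).
Only numpy, scipy, OpenCV 4.12 (cv2) and the standard library are available. Lean on these libraries where they do the work, as an engineer would, in place of code of your own. Each camera call takes 0.05 s, during which the arm holds its last target. There are 200 camera calls.

## Working session

There is one attempt and no reset: what is moved stays moved. The work goes in short steps, Python scripts to look and compute and a tool call to move; the robot and the scene stay as the last step left them, time stands still between calls to the robot, and variables do not carry over. Pictures are saved under pics/ and viewed, about 8 in all and at most 12, crops included, and the job is handed in when it is done.

Besides the shell and the picture viewer there is one more tool, called after ">>>" as name(argument=value, ...), one argument or row to a line, values as JSON. jog_arm: Moves the arm, as the interface text tells. Its arguments: {"type":"object","properties":{"motion":{"type":"array"},"fingers":{"type":"number"},"grip_force":{"type":"number"}},"required":["motion"]}

```bash
mkdir -p pics; ls
cat > h.py <<'E'
import numpy as np, cv2
from workcell import bot, viewer
def cam(n):
    i=viewer.camera_info(n); f=192/np.tan(np.radians(i["vertical_fov"])/2)
    return f,i["cx"],i["cy"],np.array(i["R"]),np.array(i["t"])
def pts(n,depth):
    f,cx,cy,R,t=cam(n); v,u=np.mgrid[0:384,0:512]
    P=np.stack([(u-cx)/f*depth,(v-cy)/f*depth,depth],-1)
    return (P-t)@R
def proj(n,X):
    f,cx,cy,R,t=cam(n); c=np.atleast_2d(X)@R.T+t
    return np.c_[f*c[:,0]/c[:,2]+cx,f*c[:,1]/c[:,2]+cy]
def shot(n,tag):
    im,d=viewer.read_camera(n); np.savez(f"{tag}.npz",im=im,d=d)
    return im,d
E
python3 - <<'E'
from h import *
print(bot.read_state())
for n in("scene","top"):
    im,d=shot(n,n); cv2.imwrite(f"pics/{n}0.png",im[...,::-1]); print(n,viewer.camera_info(n))
E
```

```text
pics
{'time': 0.0, 'q': array([ 1.14408815e+00,  2.64752126e-01,  1.60537764e+00,  6.77551042e-06,
        1.27371369e+00, -3.68697771e-02]), 'joint_vel': array([ 0.0008183 , -0.00017992, -0.00143065, -0.0006521 ,  0.00068977,
       -0.00018465]), 'joint_torque': array([-5.72364479e-04, -5.15130007e+01, -3.67301273e+01,  1.82837534e-04,
        1.31450026e-02,  2.95686164e-05]), 'tool_pos': array([0.25616844, 0.62361877, 0.19456085]), 'tcp_rot': array([-0.60838782, -3.08158543,  0.00343808]), 'wrist_force': array([-1.47854205,  0.14114669,  0.66672842]), 'torque': array([-0.00355545,  0.00546453, -0.04071081]), 'width': 0.9975633832020327}
scene {'vertical_fov': 53.373819890518675, 'cx': 260.5229546706765, 'cy': 191.5429942608025, 'R': array([[-0.22327967,  0.97475379,  0.00111048],
       [ 0.7970288 ,  0.18322512, -0.57547688],
       [-0.56115174, -0.1276072 , -0.81781729]]), 't': array([ 0.14512664, -0.44349169,  1.431246  ])}
top {'vertical_fov': 44.693249764483504, 'cx': 265.60163794071116, 'cy': 190.68582751379972, 'R': array([[ 0.00920788, -0.99994701, -0.00460285],
       [-0.99870268, -0.00896568, -0.05012564],
       [ 0.05008172,  0.00505842, -0.99873231]]), 't': array([-0.01556563,  0.60630408,  1.63362408])}
```

Run:
```python
import cv2
for n in("scene","top"):
    im=cv2.imread(f"pics/{n}0.png"); cv2.imwrite(f"pics/{n}0b.png",cv2.resize(im,(800,600),interpolation=cv2.INTER_CUBIC))
```

```text
(no output)
```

View pics/scene0b.png

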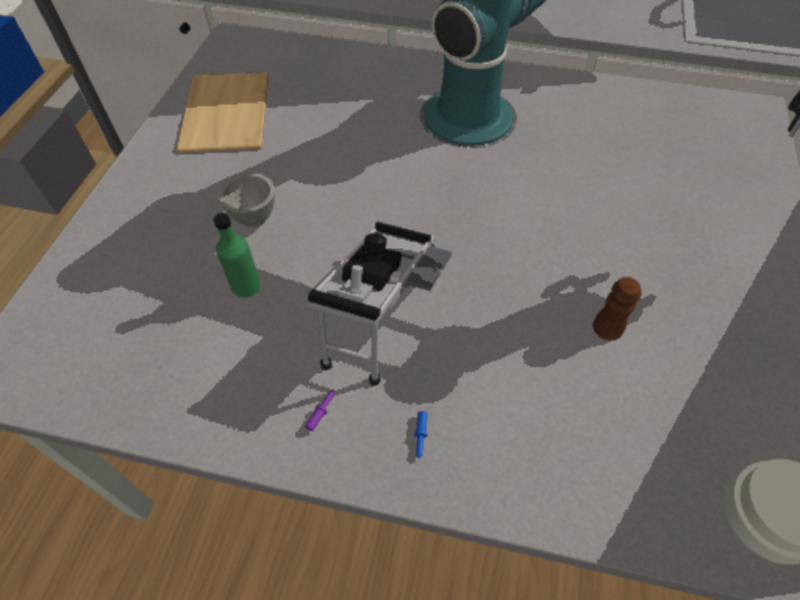

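View pics/top0b.png

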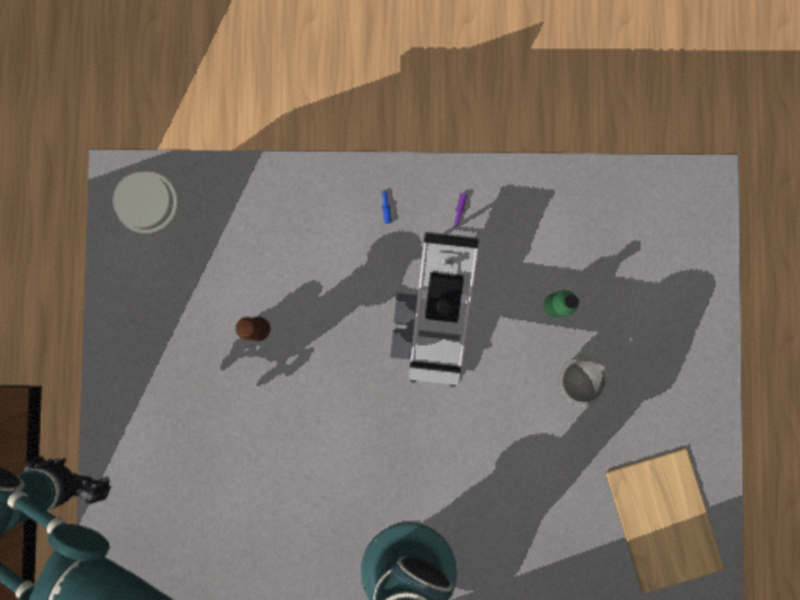

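The top view shows the slicer at (445,305), its keeper strip at (405,325) with a light gap near (405,325), and the mill at (253,328), bottle at (562,303) and mortar at (583,380). Three things are shaped like the pin: the light steel one standing in the lug (scene 356,278), the purple one lying on the counter (scene 320,410) and the blue one (scene 421,433). The steel one is the one meant. Next I'll crop in close and fit the deck from depth.

Run:
```python
from h import *
for n,(u0,u1,v0,v1) in {"scene":(185,305,130,250),"top":(240,320,140,250)}.items():
    z=np.load(n+".npz"); im=z["im"][v0:v1,u0:u1,::-1]
    k=5; cv2.imwrite(f"pics/{n}c.png",cv2.resize(im,None,fx=k,fy=k,interpolation=cv2.INTER_NEAREST))
a=cv2.imread("pics/scenec.png");b=cv2.imread("pics/topc.png")
a=cv2.resize(a,(400,400));b=cv2.resize(b,(400,550))
c=np.zeros((550,800,3),np.uint8);c[:400,:400]=a;c[:,400:]=b;cv2.imwrite("pics/c1.png",c)
# plane fit of the deck: top depth, points with height 40..200 around slicer
for n in("top","scene"):
    z=np.load(n+".npz");P=pts(n,z["d"]); im=z["im"].astype(int)
    m=(np.abs(P[...,0]-0.6)<.25)&(np.abs(P[...,1])<.25)&(P[...,2]>.03)&(P[...,2]<.22)&(z["d"]>0)
    Q=P[m]; best=None; rng=np.random.default_rng(0)
    for _ in range(2000):
        a,b,c=Q[rng.choice(len(Q),3,False)]; nn=np.cross(b-a,c-a); l=np.linalg.norm(nn)
        if l<1e-6: continue
        nn/=l; nn*=np.sign(nn[2])
        if abs(nn[2]-np.cos(np.radians(25)))>.03: continue
        k=np.abs((Q-a)@nn)<.002
        if best is None or k.sum()>best.sum(): best=k
    I=Q[best]; cc=I.mean(0); nn=np.linalg.svd(I-cc)[2][2]; nn*=np.sign(nn[2])
    print(n,len(Q),len(I),cc.round(4),nn.round(3),np.degrees(np.arccos(nn[2])).round(2),"yaw",np.degrees(np.arctan2(-nn[1],-nn[0])).round(2),I.min(0).round(3),I.max(0).round(3))
```

```text
top 3709 1058 [ 0.5552 -0.0455  0.1049] [-0.419  0.05   0.907] 24.94 yaw -6.83 [ 0.418 -0.135  0.042] [0.731 0.042 0.188]
scene 3653 1078 [ 0.5816 -0.0318  0.1141] [-0.419  0.049  0.907] 24.95 yaw -6.63 [ 0.419 -0.134  0.042] [0.739 0.044 0.188]
```

View pics/c1.png

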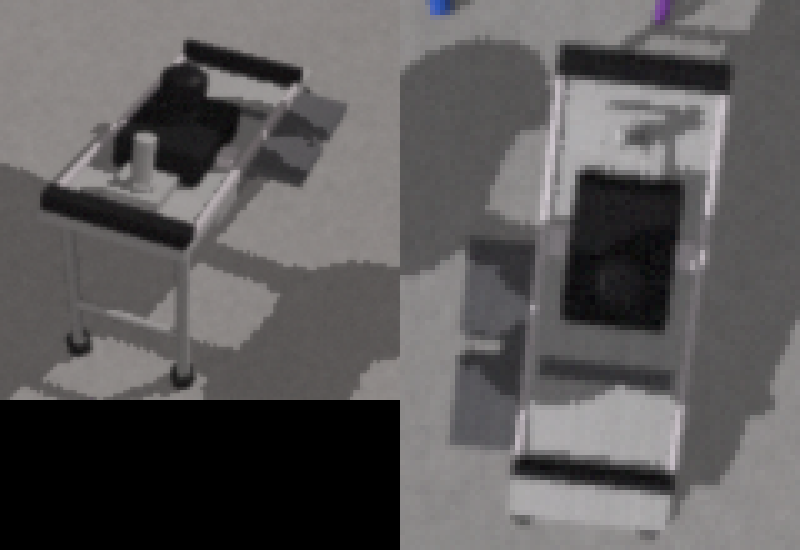

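```bash
cat >> h.py <<'E'
def frame(yaw,o):
    c,s=np.cos(np.radians(25)),np.sin(np.radians(25)); cy,sy=np.cos(yaw),np.sin(yaw)
    R=np.array([[c*cy,-sy,-s*cy],[c*sy,cy,-s*sy],[s,0,c]])
    return R,np.array(o)
E
python3 - <<'E'
from h import *
R,o=frame(np.radians(-6.7),(.577,-.045,.115))
for n in("top","scene"):
    z=np.load(n+".npz");D=(pts(n,z["d"])-o)@R*1000; im=z["im"].astype(int); br=im.sum(-1)/3
    x,y,h=D[...,0],D[...,1],D[...,2]; ok=(z["d"]>0)&(abs(x)<200)&(y>-75)&(y<115)&(h>-12)
    print(n); f=lambda a:np.percentile(a,[1,10,50,90,99]).round(1) if len(a) else None
    def rep(t,m): print(" ",t,m.sum(),"x",f(x[m]),"y",f(y[m]),"h",f(h[m]))
    deck=ok&(abs(h)<5); rep("plane",deck)
    rep("deck body",deck&(y<60)&(y>-70)); rep("strip",deck&(y>60))
    rep("lowbar",ok&(x<-100)&(h>8)); rep("highbar",ok&(x>140)&(h>8))
    rep("handle",ok&(h>50)&(x<70)&(x>0)); rep("carriage block",ok&(h>24)&(h<36)&(br<60)&(x<110))
    rep("pin",ok&(h>22)&(x>85)&(br>80)); rep("lug",ok&(h>6)&(h<16)&(x>80)&(x<150))
E
```

```text
top
  plane 2037 x [-167.5 -141.5  -41.7  124.7  168.4] y [-72.8 -63.9  -0.3  57.9  75.8] h [-4.7 -3.2  0.1  3.6  4.9]
  deck body 1778 x [-167.7 -144.7  -43.6  128.4  169. ] y [-69.1 -61.7  -5.3  43.2  58. ] h [-4.7 -3.2  0.1  3.6  4.8]
  strip 185 x [-121.2 -106.6  -36.    15.6   27.7] y [60.2 62.  68.9 76.  78. ] h [-4.7 -3.2 -0.1  3.1  4.9]
  lowbar 123 x [-134.1 -130.4 -124.8 -120.4 -109.7] y [-73.7 -66.6 -22.7  21.4  31.9] h [ 8.4 10.6 15.9 20.8 23.6]
  highbar 195 x [146.1 153.8 161.6 168.9 171. ] y [-73.6 -65.9 -19.8  23.6  34.3] h [ 8.2  9.5 13.1 17.1 21. ]
  handle 112 x [24.9 30.2 43.9 55.8 57.7] y [-38.5 -34.2 -21.1  -8.6  -4.3] h [53.2 60.8 68.2 72.8 74.4]
  carriage block 472 x [-7.4  0.  51.9 83.  90.1] y [-55.5 -49.8 -20.3   7.   12.4] h [24.3 26.3 30.  33.6 35.6]
  pin 29 x [114.  115.6 119.8 125.6 126.4] y [-28.5 -25.6 -19.3 -15.1 -12.8] h [24.1 28.5 48.6 52.7 54.3]
  lug 169 x [ 83.2  89.1 111.7 133.3 146.8] y [-74.4 -71.1 -19.8  22.6  33.6] h [ 6.1  6.7  9.6 13.7 15.7]
scene
  plane 1563 x [-122.5 -110.7    6.7  170.1  174.1] y [-73.9 -63.9  16.   62.2  77.8] h [-
[... 209 characters left out ...]
9.6 77.5 79. ] h [-4.4 -3.2 -1.9 -0.7  2.2]
  lowbar 127 x [-129.3 -125.9 -120.3 -118.2 -115.3] y [-73.3 -62.4 -16.8  24.2  32.4] h [ 8.1  9.1 13.4 16.  17.1]
  highbar 250 x [153.9 157.6 167.2 172.7 174.5] y [-70.9 -60.6 -16.7  26.2  35.4] h [ 8.1  9.4 11.5 13.  13.9]
  handle 146 x [35.8 41.6 53.8 60.4 62.4] y [-36.7 -31.4 -18.3  -5.5  -3.4] h [50.3 52.  63.  68.7 69.9]
  carriage block 391 x [-1.6 16.7 56.9 89.  93.4] y [-51.9 -45.4  -9.9  10.5  14.1] h [24.5 26.2 28.2 29.6 34.4]
  pin 77 x [116.6 119.6 127.  129.3 131.1] y [-26.6 -24.  -17.  -13.  -12. ] h [22.2 24.4 37.8 47.9 49.1]
  lug 211 x [ 88.8  91.7 111.9 135.6 139.3] y [-51.6 -39.4 -13.5   1.3  14.1] h [ 6.1  6.8  8.8 13.9 15.9]
```

```bash
cat >> h.py <<'E'
YAW=np.radians(-6.4)
R0,o0=frame(np.radians(-6.7),(.577,-.045,.115))
o=o0+R0@np.array([.0015,-.020,0]); R,_=frame(YAW,o)
def W(x,y,z): return o+R@(np.array([x,y,z])/1000)
E
python3 - <<'E'
from h import *
print("o",o, "deck z",R[:,2])
xs=np.arange(-120,50,3)
for n in("top","scene"):
    z=np.load(n+".npz"); im=z["im"].astype(np.float32).mean(-1); D=(pts(n,z["d"])-o)@R*1000
    for y in (97,94,88,82,76):
        uv=np.array([proj(n,W(x,y,0))[0] for x in xs]).astype(np.float32)
        b=cv2.remap(im,uv[:,:1],uv[:,1:],cv2.INTER_LINEAR).ravel()
        hh=cv2.remap(D[...,2].astype(np.float32),uv[:,:1],uv[:,1:],cv2.INTER_NEAREST).ravel()
        print(n,y,"low x:",xs[hh<-15], "bright:",b[15:45].astype(int))
print(xs[15:45])
for nm,p in dict(pin_org=(118,0,10),grip_top=(118,0,50),handle=(40,0,58),edge=(-40,100,0)).items(): print(nm,W(*p).round(4))
E
```

```text
o [ 0.57601676 -0.06502202  0.11563393] deck z [-0.41998447  0.04710881  0.90630779]
top 97 low x: [-120  -90  -87  -84  -54  -51  -48  -45  -42  -39  -15   33   36   39
   42   45   48] bright: [108 106 106 106 100  98 112 129 137 137 135 127 114 104 102 105 105 105
 108 110 109 108 107 106 103 100 100 104 102  92]
top 94 low x: [-51 -48 -45 -42  33  36  39  42  45  48] bright: [ 92  91  89  85  69  66  81 107 130 132 124 111  99  92  89  91  90  90
  92  94  94  92  92  91  90  90  89  89  86  75]
top 88 low x: [-51 -48 -45 -42  30  33  36  39  42  45  48] bright: [ 88  87  85  75  62  52  53  70 106 123 114  90  75  85  87  89  90  90
  91  90  90  90  90  90  89  89  89  85  76  56]
top 82 low x: [-51 -48 -45  30  33  36  39  42  45  48] bright: [ 87  86  79  71  63  53  52  73 110 131 118  83  75  82  88  88  89  90
  89  89  90  90  88  90  89  88  88  87  81  60]
top 76 low x: [-48 -45  30  33  36  39  42  45  48] bright: [ 82  65  56  53  50  52  55  75 106 135 127  94  87  89  90  91  89  89
  89  89  88  88  90  89  87  83  73  63  65  57]
scene 97 low x: [-120 -117   48] b
[... 193 characters left out ...]
0 78 80 85 87 89 88 88 88
 87 88 88 88 87 85]
scene 88 low x: [-120   48] bright: [87 88 88 86 82 70 58 54 50 51 55 59 61 60 65 75 73 72 81 88 88 88 88 87
 87 88 87 88 87 85]
scene 82 low x: [-120 -117 -114   45   48] bright: [87 86 86 84 75 61 53 49 49 51 53 53 53 59 70 82 87 88 88 89 88 88 87 86
 87 87 88 88 86 83]
scene 76 low x: [-120   48] bright: [87 85 77 63 52 49 48 48 50 52 53 53 55 55 67 80 86 87 88 88 88 88 88 88
 88 88 86 78 61 55]
[-75 -72 -69 -66 -63 -60 -57 -54 -51 -48 -45 -42 -39 -36 -33 -30 -27 -24
 -21 -18 -15 -12  -9  -6  -3   0   3   6   9  12]
pin_org [ 0.6781 -0.0765  0.1746]
grip_top [ 0.6613 -0.0746  0.2108]
handle [ 0.5877 -0.0663  0.1851]
edge [0.5511 0.0384 0.0987]
```

Pin (deck x 118) projects to world about (0.678, -0.077, 0.175). The notch is at about x -48, agreeing in both views once I allow for parallax through the strip. The jaw axis needs a turn of +0.28 rad. I'll start moving.

>>> jog_arm(
  motion=[
    {"dz": 4, "turn": 0.07},
    {"dz": 4, "turn": 0.07},
    {"dz": 4, "turn": 0.07},
    {"dx": 2, "dy": -3.5, "turn": 0.07},
    {"dx": 2, "dy": -3.5},
    {"dx": 2, "dy": -3.5},
    {"dx": 2, "dy": -3.5},
    {"dx": 2, "dy": -3.5},
    {"dx": 2, "dy": -3.5},
    {"dx": 2, "dy": -3.5},
    {"dx": 2, "dy": -3.5},
    {"dx": 2, "dy": -3.5},
  ],
  fingers=5,
)

```text
validation failed for argument at $.mo...
```

>>> jog_arm(
  motion=[
    {"dx": 2, "dy": -3.5},
    {"dx": 2, "dy": -3.5},
    {"dx": 2, "dy": -3.5},
    {"dx": 2, "dy": -3.5},
    {"dx": 2, "dy": -3.5},
    {"dx": 2, "dy": -3.5},
    {"dx": 2, "dy": -3.5},
    {"dx": 2, "dy": -3.5},
    {"dx": 2, "dy": -3.5},
    {"dx": 2, "dy": -3.5},
    {"dx": 0},
    {"dx": 0},
  ],
)

```text
validation failed for argument at $.mo...
```

>>> jog_arm(
  motion=[
    {"dx": 0, "dy": 0, "dz": 4, "turn": 0.07},
    {"dx": 0, "dy": 0, "dz": 4, "turn": 0.07},
    {"dx": 0, "dy": 0, "dz": 4, "turn": 0.07},
    {"dx": 2, "dy": -3.5, "dz": 0, "turn": 0.07},
    {"dx": 2, "dy": -3.5, "dz": 0, "turn": 0},
    {"dx": 2, "dy": -3.5, "dz": 0, "turn": 0},
    {"dx": 2, "dy": -3.5, "dz": 0, "turn": 0},
    {"dx": 2, "dy": -3.5, "dz": 0, "turn": 0},
    {"dx": 2, "dy": -3.5, "dz": 0, "turn": 0},
    {"dx": 2, "dy": -3.5, "dz": 0, "turn": 0},
    {"dx": 2, "dy": -3.5, "dz": 0, "turn": 0},
    {"dx": 2, "dy": -3.5, "dz": 0, "turn": 0},
  ],
  fingers=5,
)

```text
time: 1.1
tool_pos: [0.4368, 0.3074, 0.3155]
tcp_rot: [-0.172, -3.137, 0.001]
wrist_force: [0.3, 0.5, -0.1]
width: 0.58
```

>>> jog_arm(
  motion=[
    {"dx": 2.1, "dy": -3.5, "dz": 0, "turn": 0},
    {"dx": 2.1, "dy": -3.5, "dz": 0, "turn": 0},
    {"dx": 2.1, "dy": -3.5, "dz": 0, "turn": 0},
    {"dx": 2.1, "dy": -3.5, "dz": 0, "turn": 0},
    {"dx": 2.1, "dy": -3.5, "dz": 0, "turn": 0},
    {"dx": 2.1, "dy": -3.5, "dz": 0, "turn": 0},
    {"dx": 2.1, "dy": -3.5, "dz": 0, "turn": 0},
    {"dx": 2.1, "dy": -3.5, "dz": 0, "turn": 0},
    {"dx": 2.1, "dy": -3.5, "dz": 0, "turn": 0},
    {"dx": 2.1, "dy": -3.5, "dz": 0, "turn": 0},
    {"dx": 0.8, "dy": -2, "dz": 0, "turn": 0},
    {"dx": 0, "dy": 0, "dz": 0, "turn": 0},
  ],
)

```text
time: 2.1
tool_pos: [0.6555, -0.0656, 0.314]
tcp_rot: [-0.18, -3.135, 0.003]
wrist_force: [-1.1, 0.1, -1.1]
width: 0.588
```

>>> jog_arm(
  motion=[
    {"dx": 0.5, "dy": -0.5, "dz": -2, "turn": 0},
    {"dx": 0.5, "dy": -0.4, "dz": -2, "turn": 0},
    {"dx": 0, "dy": 0, "dz": -2, "turn": 0},
    {"dx": 0, "dy": 0, "dz": -1.4, "turn": 0},
    {"dx": 0, "dy": 0, "dz": 0, "turn": 0},
    {"dx": 0, "dy": 0, "dz": 0, "turn": 0},
  ],
)

```text
time: 2.6
tool_pos: [0.6635, -0.0689, 0.2407]
tcp_rot: [-0.171, -3.134, -0.001]
wrist_force: [0.2, 0.4, 0.6]
width: 0.587
```

Run:
```python
from h import *
im,d=shot("scene","s1"); s=bot.read_state(); print(s["tool_pos"],s["wrist_force"])
print(proj("scene",np.array([s["tool_pos"],W(118,0,10),W(118,0,50)])).round(1))
c=cv2.resize(im[120:230,180:320,::-1],None,fx=5,fy=5,interpolation=cv2.INTER_CUBIC); cv2.imwrite("pics/s1.png",c)
```

```text
[ 0.66446786 -0.069076    0.24238094] [ 0.02330155 -0.12403405 -0.55248439]
[[229.6 162.5]
 [227.  184.3]
 [228.6 169.7]]
```

View pics/s1.png

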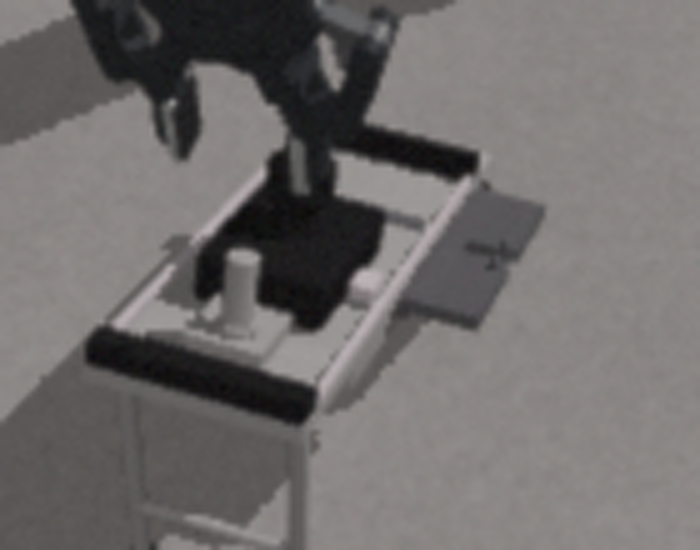

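The picture shows the steel pin's top at pixel (228.6, 170), matching my projection, with the fingers on either side above it. I'll lower and grip.

>>> jog_arm(
  motion=[
    {"dx": 0.2, "dy": -0.6, "dz": 0, "turn": 0},
    {"dx": 0, "dy": 0, "dz": -1.5, "turn": 0},
    {"dx": 0, "dy": 0, "dz": -1.5, "turn": 0},
    {"dx": 0, "dy": 0, "dz": -1.5, "turn": 0},
    {"dx": 0, "dy": 0, "dz": -1.3, "turn": 0},
    {"dx": 0, "dy": 0, "dz": 0, "turn": 0},
    {"dx": 0, "dy": 0, "dz": 0, "turn": 0},
    {"dx": 0, "dy": 0, "dz": 0, "turn": 0},
  ],
)

```text
time: 3.32
tool_pos: [0.6673, -0.0758, 0.1853]
tcp_rot: [0.172, 3.135, -0.0]
wrist_force: [-0.1, 0.7, 0.7]
width: 0.586
```

>>> jog_arm(
  motion=[
    {"dx": 0, "dy": 0, "dz": 0, "turn": 0},
    {"dx": 0, "dy": 0, "dz": 0, "turn": 0},
    {"dx": 0, "dy": 0, "dz": 0, "turn": 0},
    {"dx": 0, "dy": 0, "dz": 0, "turn": 0},
    {"dx": 0, "dy": 0, "dz": 0, "turn": 0},
    {"dx": 0, "dy": 0, "dz": 0, "turn": 0},
    {"dx": 0, "dy": 0, "dz": 0, "turn": 0},
    {"dx": 0, "dy": 0, "dz": 0, "turn": 0},
  ],
  fingers=0,
  grip_force=50,
)

```text
time: 3.98
tool_pos: [0.6665, -0.0756, 0.1838]
tcp_rot: [-0.172, -3.137, 0.0]
wrist_force: [-0.4, -1.3, -0.3]
width: -0.001
```

Run:
```python
from h import *
im,d=shot("scene","s2"); im2,d2=shot("top","t2"); s=bot.read_state(); print(s["tool_pos"],s["wrist_force"],s["width"])
c=cv2.resize(im[120:220,190:270,::-1],(400,500),interpolation=cv2.INTER_CUBIC)
e=cv2.resize(im2[130:210,260:324,::-1],(400,500),interpolation=cv2.INTER_CUBIC)
cv2.imwrite("pics/s2.png",np.hstack([c,e]))
```

```text
[ 0.6664377  -0.07563282  0.18377772] [ 0.43117692  0.95985683 -0.49617123] 0.0010734668858328764
```

View pics/s2.png

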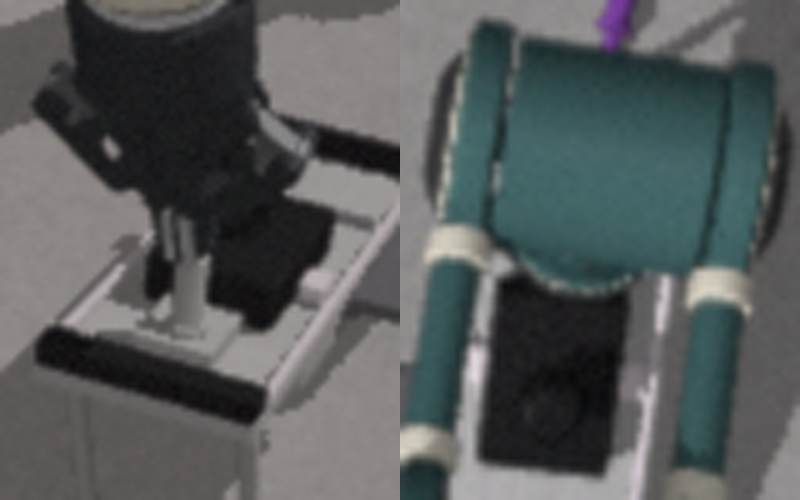

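Run:
```python
from h import *
z=np.load("s2.npz"); P=pts("scene",z["d"]); im=z["im"].astype(int)
T=np.array([0.6664,-0.0756,0.1838]); print("tcp px",proj("scene",np.array([T,T+[0,0,.03]])).round(1),"tcp deck",((T-o)@R*1000).round(1))
for v in range(158,190,2):
    print(v,[(u,tuple((P[v,u]*1000).astype(int)),im[v,u].sum()//3) for u in range(222,234,2)])
```

```text
tcp px [[228.4 178.2]
 [227.5 170.5]] tcp deck [111.3  -0.4  23.3]
158 [(222, (np.int64(679), np.int64(-80), np.int64(272)), np.int64(27)), (224, (np.int64(672), np.int64(-78), np.int64(264)), np.int64(27)), (226, (np.int64(679), np.int64(-71), np.int64(274)), np.int64(29)), (228, (np.int64(686), np.int64(-63), np.int64(285)), np.int64(31)), (230, (np.int64(680), np.int64(-61), np.int64(279)), np.int64(34)), (232, (np.int64(674), np.int64(-58), np.int64(272)), np.int64(38))]
160 [(222, (np.int64(678), np.int64(-81), np.int64(264)), np.int64(29)), (224, (np.int64(674), np.int64(-78), np.int64(260)), np.int64(27)), (226, (np.int64(679), np.int64(-71), np.int64(268)), np.int64(28)), (228, (np.int64(680), np.int64(-66), np.int64(271)), np.int64(31)), (230, (np.int64(679), np.int64(-62), np.int64(270)), np.int64(32)), (232, (np.int64(675), np.int64(-58), np.int64(267)), np.int64(29))]
162 [(222, (np.int64(677), np.int64(-81), np.int64(256)), np.int64(65)), (224, (np.int64(676), np.int64(-77), np.int64(255)), np.int64(56)), (226, (np.int64(682), np.int64(-70), np.int64(264)), np.int64(37))
[... 4905 characters left out ...]
96)), (226, (np.int64(687), np.int64(-75), np.int64(180)), np.int64(120)), (228, (np.int64(684), np.int64(-71), np.int64(177)), np.int64(133)), (230, (np.int64(682), np.int64(-67), np.int64(175)), np.int64(126)), (232, (np.int64(678), np.int64(-63), np.int64(171)), np.int64(149))]
188 [(222, (np.int64(694), np.int64(-83), np.int64(179)), np.int64(118)), (224, (np.int64(693), np.int64(-78), np.int64(179)), np.int64(132)), (226, (np.int64(692), np.int64(-74), np.int64(179)), np.int64(144)), (228, (np.int64(690), np.int64(-70), np.int64(178)), np.int64(148)), (230, (np.int64(689), np.int64(-65), np.int64(177)), np.int64(148)), (232, (np.int64(687), np.int64(-61), np.int64(176)), np.int64(150))]
```

The picture shows the fingers shut above the pin: their tips end at pixel row 172, where depth gives z ≈ 0.221, while the pin's top is at z ≈ 0.211. The tip's x and y agree with the reading, but the reported z of 0.184 is about 38 mm too low against the camera. I'll trust the camera, since the deck and counter heights agree with it, and go down further while watching the force.

>>> jog_arm(
  motion=[
    {"dx": 0, "dy": 0, "dz": 0, "turn": 0},
    {"dx": 0, "dy": 0, "dz": 0, "turn": 0},
    {"dx": 0, "dy": 0, "dz": 0, "turn": 0},
    {"dx": 0, "dy": 0, "dz": 0, "turn": 0},
    {"dx": 0, "dy": 0, "dz": -0.6, "turn": 0},
    {"dx": 0, "dy": 0, "dz": -0.7, "turn": 0},
    {"dx": 0, "dy": 0, "dz": -0.7, "turn": 0},
    {"dx": 0, "dy": 0, "dz": -0.7, "turn": 0},
    {"dx": 0, "dy": 0, "dz": 0, "turn": 0},
    {"dx": 0, "dy": 0, "dz": 0, "turn": 0},
  ],
  fingers=5,
)

```text
time: 4.92
tool_pos: [0.6656, -0.0755, 0.1554]
tcp_rot: [-0.172, -3.135, -0.0]
wrist_force: [-0.1, 0.4, -0.1]
width: 0.589
```

Run:
```python
from h import *
im,d=shot("scene","s3"); s=bot.read_state(); print(s["tool_pos"],s["wrist_force"])
c=cv2.resize(im[130:210,185:275,::-1],None,fx=7,fy=7,interpolation=cv2.INTER_CUBIC); cv2.imwrite("pics/s3.png",c)
P=pts("scene",d)
# points near finger front face
m=(abs(P[...,0]-.672)<.012)&(P[...,2]>.17)&(P[...,2]<.26)&(abs(P[...,1]+.076)>.017)&(abs(P[...,1]+.076)<.06)&(im.sum(-1)/3<100)
for sgn in(1,-1):
    q=P[m&((P[...,1]+.076)*sgn>0)]; q=q[np.argsort(q[:,2])]; print(sgn,len(q),(q[:8]*1000).astype(int).tolist())
```

```text
[ 0.66619102 -0.07560791  0.15624699] [-0.4532584  -0.00394008  0.11001814]
1 166 [[681, -44, 197], [679, -45, 198], [680, -49, 198], [678, -45, 200], [681, -46, 201], [677, -42, 201], [680, -49, 202], [678, -40, 202]]
-1 169 [[683, -127, 171], [677, -96, 173], [680, -95, 173], [680, -93, 174], [660, -99, 194], [667, -100, 195], [671, -101, 195], [665, -100, 196]]
```

View pics/s3.png

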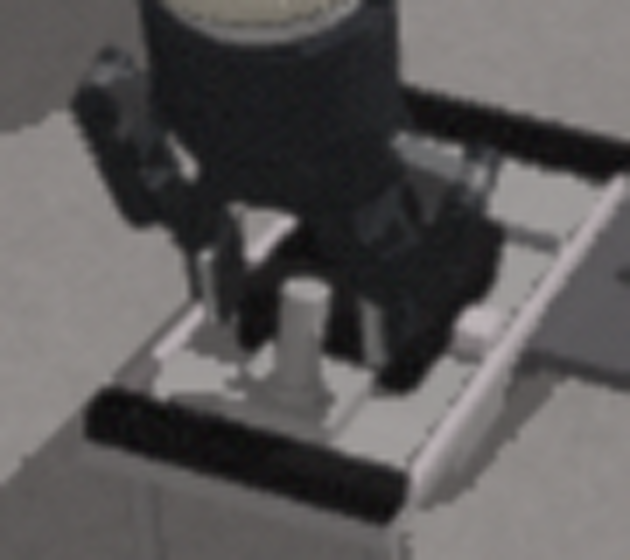

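The fingers now straddle the pin, with tips at z ≈ 0.196 and no contact force. I'll go slightly lower and close.

>>> jog_arm(
  motion=[
    {"dx": 0, "dy": 0, "dz": -0.5, "turn": 0},
    {"dx": 0, "dy": 0, "dz": 0, "turn": 0},
    {"dx": 0, "dy": 0, "dz": 0, "turn": 0},
    {"dx": 0, "dy": 0, "dz": 0, "turn": 0},
    {"dx": 0, "dy": 0, "dz": 0, "turn": 0},
    {"dx": 0, "dy": 0, "dz": 0, "turn": 0},
    {"dx": 0, "dy": 0, "dz": 0, "turn": 0},
    {"dx": 0, "dy": 0, "dz": 0, "turn": 0},
    {"dx": 0, "dy": 0, "dz": 0, "turn": 0},
    {"dx": 0, "dy": 0, "dz": 0, "turn": 0},
  ],
  fingers=0,
  grip_force=60,
)

```text
time: 5.8
tool_pos: [0.6666, -0.0756, 0.152]
tcp_rot: [0.172, 3.137, -0.0]
wrist_force: [0.5, 0.5, -0.4]
width: 0.162
```

>>> jog_arm(
  motion=[
    {"dx": -0.08, "dy": 0.01, "dz": 0.18, "turn": 0},
    {"dx": -0.08, "dy": 0.01, "dz": 0.18, "turn": 0},
    {"dx": -0.08, "dy": 0.01, "dz": 0.18, "turn": 0},
    {"dx": -0.08, "dy": 0.01, "dz": 0.18, "turn": 0},
    {"dx": -0.08, "dy": 0.01, "dz": 0.18, "turn": 0},
    {"dx": 0, "dy": 0, "dz": 0, "turn": 0},
  ],
)

```text
time: 6.3
tool_pos: [0.6627, -0.0751, 0.1616]
tcp_rot: [0.172, 3.136, -0.0]
wrist_force: [-0.2, 0.3, -0.7]
width: 0.167
```

Run:
```python
from h import *
im,d=shot("scene","s4"); s=bot.read_state(); print(s["tool_pos"],s["wrist_force"],s["width"])
c=cv2.resize(im[130:210,185:275,::-1],None,fx=7,fy=7,interpolation=cv2.INTER_CUBIC); cv2.imwrite("pics/s4.png",c)
```

```text
[ 0.66269448 -0.07517731  0.16138193] [ 0.17995538  0.15489329 -0.68702779] 0.1680380595486283
```

View pics/s4.png

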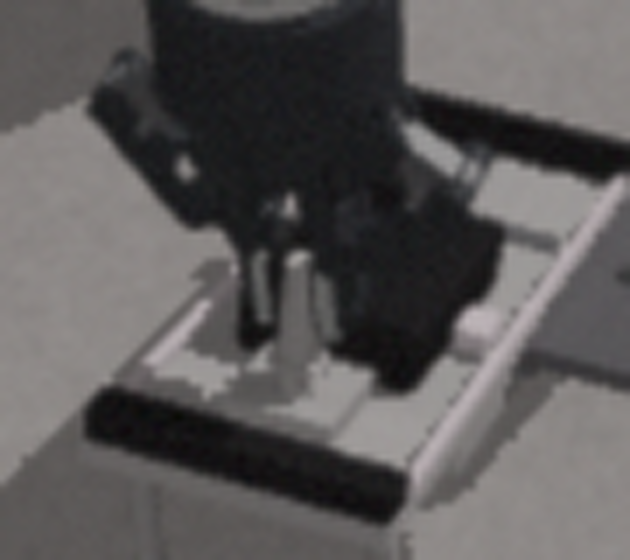

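The pin is rising with the grip: its top moved from (304,285) to (298,255) in the crop, and the force is negligible. I'll keep drawing along the deck normal.

>>> jog_arm(
  motion=[
    {"dx": -0.17, "dy": 0.02, "dz": 0.36, "turn": 0},
    {"dx": -0.17, "dy": 0.02, "dz": 0.36, "turn": 0},
    {"dx": -0.17, "dy": 0.02, "dz": 0.36, "turn": 0},
    {"dx": -0.17, "dy": 0.02, "dz": 0.36, "turn": 0},
    {"dx": -0.17, "dy": 0.02, "dz": 0.36, "turn": 0},
    {"dx": -0.17, "dy": 0.02, "dz": 0.36, "turn": 0},
    {"dx": -0.17, "dy": 0.02, "dz": 0.36, "turn": 0},
    {"dx": -0.17, "dy": 0.02, "dz": 0.36, "turn": 0},
    {"dx": -0.17, "dy": 0.02, "dz": 0.36, "turn": 0},
    {"dx": -0.17, "dy": 0.02, "dz": 0.36, "turn": 0},
    {"dx": 0, "dy": 0, "dz": 0, "turn": 0},
    {"dx": 0, "dy": 0, "dz": 0, "turn": 0},
  ],
)

```text
time: 7.35
tool_pos: [0.6457, -0.0732, 0.1973]
tcp_rot: [0.172, 3.136, -0.0]
wrist_force: [-0.6, -0.8, -0.6]
width: 0.167
```

Run:
```python
from h import *
im,d=shot("scene","s5"); s=bot.read_state(); print(s["tool_pos"],s["wrist_force"],s["width"])
c=cv2.resize(im[120:200,195:265,::-1],None,fx=7,fy=7,interpolation=cv2.INTER_CUBIC); cv2.imwrite("pics/s5.png",c)
print(proj("scene",np.array([W(118,0,60),W(118,0,100),W(118,0,24)])))
```

```text
[ 0.64552094 -0.07317346  0.19695826] [-0.89164844  0.203901   -1.10875951] 0.164314388396378
[[229.01577209 165.90404646]
 [230.74234201 150.44459806]
 [227.52820299 179.22351731]]
```

View pics/s5.png

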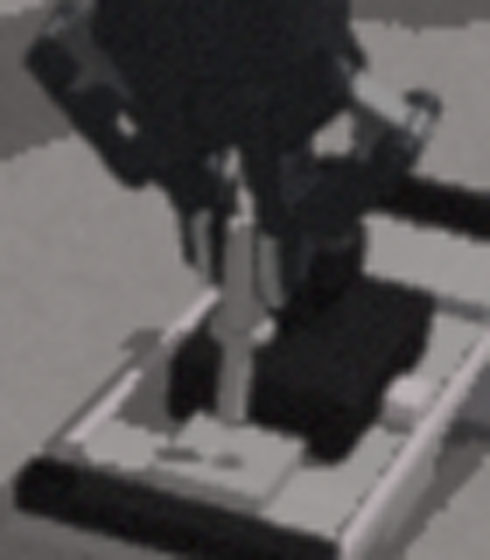

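The pin is fully out. Its collar is at pixel (229,167) and its foot at (228,180), against (229,166) and (227.5,179) predicted for collar height z 60. The foot is clear above the lug. Next I'll carry it out to the left past the edge, then down the slope.

>>> jog_arm(
  motion=[
    {"dx": 0.18, "dy": 1.6, "dz": 0, "turn": 0},
    {"dx": 0.18, "dy": 1.6, "dz": 0, "turn": 0},
    {"dx": 0.18, "dy": 1.6, "dz": 0, "turn": 0},
    {"dx": 0.18, "dy": 1.6, "dz": 0, "turn": 0},
    {"dx": 0.18, "dy": 1.6, "dz": 0, "turn": 0},
    {"dx": 0.18, "dy": 1.6, "dz": 0, "turn": 0},
    {"dx": 0.18, "dy": 1.6, "dz": 0, "turn": 0},
    {"dx": 0.18, "dy": 1.6, "dz": 0, "turn": 0},
    {"dx": 0, "dy": 0, "dz": 0, "turn": 0},
    {"dx": 0, "dy": 0, "dz": 0, "turn": 0},
  ],
)

```text
time: 8.23
tool_pos: [0.66, 0.0564, 0.1968]
tcp_rot: [-0.169, -3.137, 0.0]
wrist_force: [-0.3, -0.1, -0.2]
width: 0.163
```

>>> jog_arm(
  motion=[
    {"dx": -1.5, "dy": 0.17, "dz": -0.7, "turn": 0},
    {"dx": -1.5, "dy": 0.17, "dz": -0.7, "turn": 0},
    {"dx": -1.5, "dy": 0.17, "dz": -0.7, "turn": 0},
    {"dx": -1.5, "dy": 0.17, "dz": -0.7, "turn": 0},
    {"dx": -1.5, "dy": 0.17, "dz": -0.7, "turn": 0},
    {"dx": -1.5, "dy": 0.17, "dz": -0.7, "turn": 0},
    {"dx": -1.5, "dy": 0.17, "dz": -0.7, "turn": 0},
    {"dx": -1.5, "dy": 0.17, "dz": -0.7, "turn": 0},
    {"dx": -1.5, "dy": 0.17, "dz": -0.7, "turn": 0},
    {"dx": -1.5, "dy": 0.17, "dz": -0.7, "turn": 0},
    {"dx": 0, "dy": 0, "dz": 0, "turn": 0},
    {"dx": 0, "dy": 0, "dz": 0, "turn": 0},
  ],
)

```text
time: 9.23
tool_pos: [0.5094, 0.0713, 0.1267]
tcp_rot: [-0.173, -3.137, 0.001]
wrist_force: [0.7, 0.3, -0.7]
width: 0.164
```

Run:
```python
from h import *
im,d=shot("scene","s6"); s=bot.read_state(); T=s["tool_pos"]; print(T,s["wrist_force"],s["width"])
T0=np.array([0.64552094,-0.07317346,0.19695826]); p=np.array([118,0,59])+(T-T0)@R*1000; print("pin est deck",p.round(1))
q=[W(*p),W(p[0],p[1],p[2]-36),W(-48,100,0),W(-60,100,0),W(30,100,0),W(-115,100,0)]
uv=proj("scene",np.array(q)); print(uv.round(1))
u0,v0=int(uv[0,0])-40,int(uv[0,1])-35
c=cv2.resize(im[v0:v0+70,u0:u0+80,::-1],None,fx=8,fy=8,interpolation=cv2.INTER_CUBIC); cv2.imwrite("pics/s6.png",c); print(u0,v0)
```

```text
[0.51070136 0.07144225 0.1274424 ] [-0.44195278  0.27036497  0.16112103] 0.16551301244386118
pin est deck [-47.4 128.7  59.4]
[[297.4 153.6]
 [294.9 165.7]
 [283.2 170.4]
 [284.3 168.6]
 [275.6 182.9]
 [289.  160.9]]
257 118
```

View pics/s6.png

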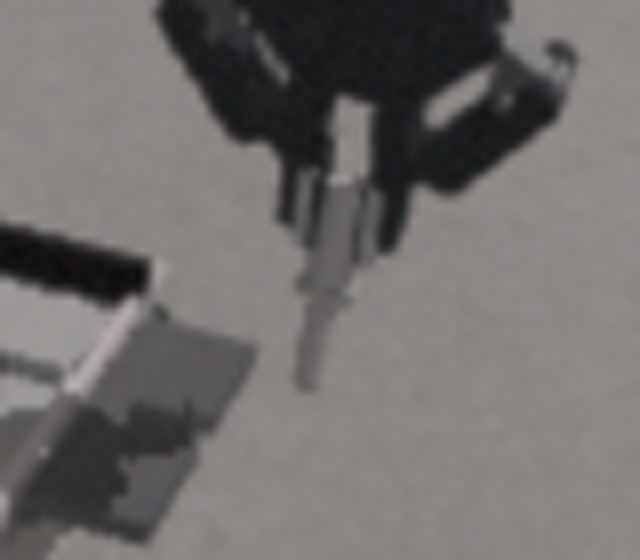

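The picture shows the pin hanging beyond the strip, with its collar at pixel (297.6,154) and foot at (295.5,166). That fits the estimate of deck x -47, y 129, z 59. The notch's dark opening is around (283,171). I'll lower along the deck normal to about z 9, still outside the strip.

>>> jog_arm(
  motion=[
    {"dx": 0.21, "dy": -0.02, "dz": -0.45, "turn": 0},
    {"dx": 0.21, "dy": -0.02, "dz": -0.45, "turn": 0},
    {"dx": 0.21, "dy": -0.02, "dz": -0.45, "turn": 0},
    {"dx": 0.21, "dy": -0.02, "dz": -0.45, "turn": 0},
    {"dx": 0.21, "dy": -0.02, "dz": -0.45, "turn": 0},
    {"dx": 0.21, "dy": -0.02, "dz": -0.45, "turn": 0},
    {"dx": 0.21, "dy": -0.02, "dz": -0.45, "turn": 0},
    {"dx": 0.21, "dy": -0.02, "dz": -0.45, "turn": 0},
    {"dx": 0.21, "dy": -0.02, "dz": -0.45, "turn": 0},
    {"dx": 0.21, "dy": -0.02, "dz": -0.45, "turn": 0},
    {"dx": 0, "dy": 0, "dz": 0, "turn": 0},
    {"dx": 0, "dy": 0, "dz": 0, "turn": 0},
  ],
)

```text
time: 10.28
tool_pos: [0.5307, 0.0698, 0.0815]
tcp_rot: [-0.172, -3.136, 0.0]
wrist_force: [0.2, 0.8, -1.0]
width: 0.157
```

```bash
cat >> h.py <<'E'
T0=np.array([0.64552094,-0.07317346,0.19695826])
def pin(T): return np.array([118,0,59])+(T-T0)@R*1000
def mv(dx,dy,dz): print("world cm",(R@np.array([dx,dy,dz])/10).round(3))
E
python3 - <<'E'
from h import *
im,d=shot("scene","s7"); s=bot.read_state(); T=s["tool_pos"]; p=pin(T); print(p.round(1),s["wrist_force"],s["width"])
uv=proj("scene",np.array([W(*p),W(p[0],p[1],p[2]-36),W(-48,100,0)])); print(uv.round(1))
P=(pts("scene",d)-o)@R*1000; br=im.sum(-1)/3
m=(P[...,1]>104)&(P[...,1]<150)&(P[...,2]>-45)&(P[...,2]<12)&(abs(P[...,0]-p[0])<40)
ys,xs=np.nonzero(m)
for v in np.unique(ys): 
    k=xs[ys==v]; print(v,k.min(),k.max(),P[v,k].mean(0).round(0))
u0,v0=int(uv[0,0])-40,int(uv[0,1])-30
c=cv2.resize(im[v0:v0+60,u0:u0+70,::-1],None,fx=9,fy=9,interpolation=cv2.INTER_CUBIC); cv2.imwrite("pics/s7.png",c); print(u0,v0)
mv(0,-28,0)
E
```

```text
[-48.4 129.4   9.5] [-0.45116343 -0.22170672 -1.00713403] 0.1669229869665328
[[294.2 170.1]
 [291.8 181.6]
 [283.2 170.4]]
170 297 298 [-50. 138.  12.]
171 291 298 [-42. 132.  11.]
172 292 297 [-40. 132.   9.]
173 292 295 [-44. 130.   3.]
174 292 295 [-44. 130.   0.]
175 292 294 [-46. 129.  -5.]
176 292 294 [-42. 130.  -5.]
177 291 294 [-46. 129. -11.]
178 291 294 [-43. 130. -12.]
179 291 294 [-44. 130. -16.]
180 291 293 [-42. 130. -18.]
181 291 293 [-44. 130. -22.]
182 291 293 [-44. 131. -25.]
254 140
world cm [-0.312 -2.783  0.   ]
```

View pics/s7.png

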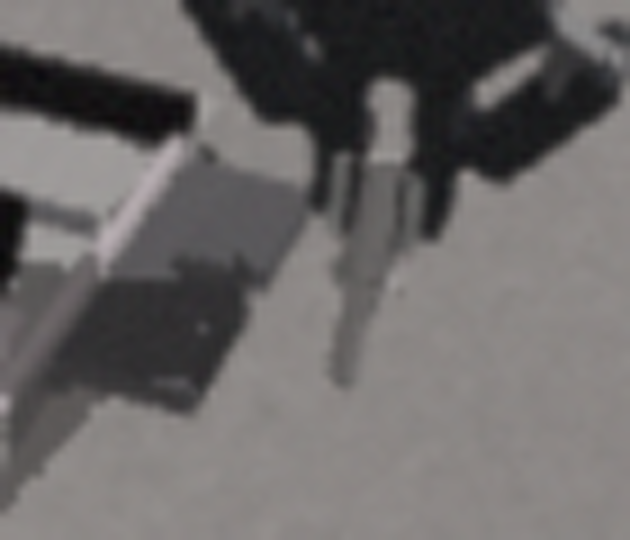

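Depth puts the pin at x about -49, y 130, z 9, agreeing with the arm-based estimate of (-48, 129, 9.5). The notch step at the strip edge is at pixel (284,171). I'll go in toward the notch, slowly and checking the force.

>>> jog_arm(
  motion=[
    {"dx": -0.09, "dy": -0.8, "dz": 0, "turn": 0},
    {"dx": -0.09, "dy": -0.8, "dz": 0, "turn": 0},
    {"dx": -0.09, "dy": -0.8, "dz": 0, "turn": 0},
    {"dx": 0, "dy": 0, "dz": 0, "turn": 0},
    {"dx": -0.02, "dy": -0.2, "dz": 0, "turn": 0},
    {"dx": -0.02, "dy": -0.2, "dz": 0, "turn": 0},
    {"dx": -0.02, "dy": -0.2, "dz": 0, "turn": 0},
    {"dx": -0.02, "dy": -0.2, "dz": 0, "turn": 0},
    {"dx": 0, "dy": 0, "dz": 0, "turn": 0},
  ],
)

```text
time: 11.08
tool_pos: [0.5274, 0.0376, 0.0819]
tcp_rot: [0.172, 3.137, -0.0]
wrist_force: [0.5, 0.7, -0.6]
width: 0.161
```

>>> jog_arm(
  motion=[
    {"dx": -0.02, "dy": -0.2, "dz": 0, "turn": 0},
    {"dx": -0.02, "dy": -0.2, "dz": 0, "turn": 0},
    {"dx": 0, "dy": 0, "dz": 0, "turn": 0},
  ],
)

```text
time: 11.33
tool_pos: [0.527, 0.0336, 0.0819]
tcp_rot: [-0.172, -3.137, 0.0]
wrist_force: [0.8, 0.0, -1.2]
width: 0.166
```

>>> jog_arm(
  motion=[
    {"dx": -0.02, "dy": -0.2, "dz": 0, "turn": 0},
    {"dx": -0.02, "dy": -0.2, "dz": 0, "turn": 0},
    {"dx": 0, "dy": 0, "dz": 0, "turn": 0},
  ],
)

```text
time: 11.58
tool_pos: [0.5266, 0.0296, 0.0819]
tcp_rot: [-0.173, -3.137, 0.0]
wrist_force: [-0.0, 0.4, -0.5]
width: 0.16
```

>>> jog_arm(
  motion=[
    {"dx": -0.02, "dy": -0.2, "dz": 0, "turn": 0},
    {"dx": -0.02, "dy": -0.2, "dz": 0, "turn": 0},
    {"dx": 0, "dy": 0, "dz": 0, "turn": 0},
  ],
)

```text
time: 11.83
tool_pos: [0.5262, 0.0255, 0.0819]
tcp_rot: [0.173, 3.137, -0.0]
wrist_force: [0.5, -0.7, -1.0]
width: 0.166
```

>>> jog_arm(
  motion=[
    {"dx": -0.02, "dy": -0.2, "dz": 0, "turn": 0},
    {"dx": -0.02, "dy": -0.2, "dz": 0, "turn": 0},
    {"dx": 0, "dy": 0, "dz": 0, "turn": 0},
  ],
)

```text
time: 12.08
tool_pos: [0.5258, 0.0216, 0.0819]
tcp_rot: [0.173, 3.137, -0.0]
wrist_force: [0.5, -0.8, -1.0]
width: 0.166
```

>>> jog_arm(
  motion=[
    {"dx": -0.02, "dy": -0.2, "dz": 0, "turn": 0},
    {"dx": 0.08, "dy": -0.01, "dz": -0.18, "turn": 0},
    {"dx": 0.08, "dy": -0.01, "dz": -0.18, "turn": 0},
    {"dx": 0.08, "dy": -0.01, "dz": -0.18, "turn": 0},
    {"dx": 0, "dy": 0, "dz": 0, "turn": 0},
  ],
)

```text
time: 12.5
tool_pos: [0.528, 0.0196, 0.076]
tcp_rot: [-0.172, -3.137, 0.0]
wrist_force: [0.3, -0.4, -0.4]
width: 0.161
```

Run:
```python
from h import *
im,d=shot("scene","s8"); s=bot.read_state(); p=pin(s["tool_pos"]); print(p.round(1),s["wrist_force"],s["width"])
uv=proj("scene",np.array([W(*p),W(p[0],p[1],p[2]+40)])); print(uv.round(1))
u0,v0=int(uv[0,0])-40,int(uv[0,1])-35
c=cv2.resize(im[v0:v0+60,u0:u0+75,::-1],None,fx=9,fy=9,interpolation=cv2.INTER_CUBIC); cv2.imwrite("pics/s8.png",c); print(u0,v0)
P=(pts("scene",d)-o)@R*1000
for v in range(160,182,2): print(v,P[v,int(uv[0,0])].round(0),P[v,int(uv[0,0])+1].round(0),im[v,int(uv[0,0])].mean().round())
```

```text
[-48.3  79.1   3.3] [ 0.28616945 -0.85396073 -1.17819534] 0.16021722295972848
[[276.2 167.4]
 [278.6 154.2]]
236 132
160 [-38.  77.  30.] [-40.  79.  30.] 93.0
162 [-38.  78.  24.] [-41.  80.  23.] 95.0
164 [-40.  79.  17.] [-40.  81.  18.] 99.0
166 [-40.  80.  11.] [-43.  82.  11.] 99.0
168 [-39.  81.   6.] [-42.  83.   5.] 87.0
170 [-45.  81.  -3.] [-44.  84.  -1.] 96.0
172 [-33.  84.  -2.] [-34.  86.  -3.] 88.0
174 [-20.  87.  -2.] [-20.  90.  -1.] 88.0
176 [-8. 91. -1.] [-10.  93.  -1.] 87.0
178 [-1. 93. -3.] [ 3. 96. -0.] 89.0
180 [12. 96. -2.] [12. 99. -1.] 87.0
```

View pics/s8.png

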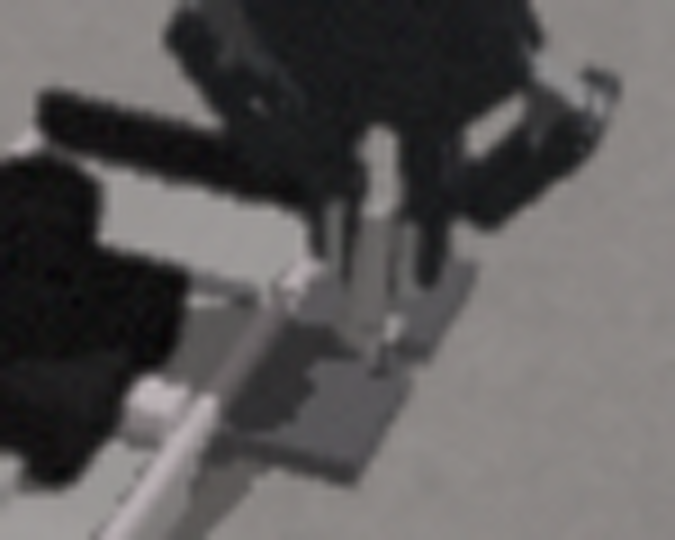

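The picture shows the pin standing in the notch, with its shank below the strip plane and collar at about crop (370,335), just above the strip. I'll lower in 1 mm steps until the force rises.

>>> jog_arm(
  motion=[
    {"dx": 0.04, "dy": 0, "dz": -0.09, "turn": 0},
    {"dx": 0.04, "dy": 0, "dz": -0.09, "turn": 0},
    {"dx": 0, "dy": 0, "dz": 0, "turn": 0},
  ],
)

```text
time: 12.8
tool_pos: [0.5288, 0.0196, 0.0745]
tcp_rot: [-0.172, -3.137, -0.0]
wrist_force: [0.4, 0.1, -1.6]
width: 0.167
```

>>> jog_arm(
  motion=[
    {"dx": 0.04, "dy": 0, "dz": -0.09, "turn": 0},
    {"dx": 0, "dy": 0, "dz": 0, "turn": 0},
  ],
)

```text
time: 12.97
tool_pos: [0.5291, 0.0196, 0.0736]
tcp_rot: [-0.172, -3.137, 0.0]
wrist_force: [0.0, -0.2, -1.0]
width: 0.163
```

>>> jog_arm(
  motion=[
    {"dx": 0.04, "dy": 0, "dz": -0.09, "turn": 0},
    {"dx": 0, "dy": 0, "dz": 0, "turn": 0},
  ],
)

```text
time: 13.13
tool_pos: [0.5296, 0.0196, 0.0728]
tcp_rot: [-0.172, -3.137, 0.0]
wrist_force: [0.7, -0.3, -0.3]
width: 0.165
```

>>> jog_arm(
  motion=[
    {"dx": 0.04, "dy": 0, "dz": -0.09, "turn": 0},
    {"dx": 0, "dy": 0, "dz": 0, "turn": 0},
  ],
)

```text
time: 13.3
tool_pos: [0.5297, 0.0196, 0.0727]
tcp_rot: [-0.172, -3.136, 0.0]
wrist_force: [-3.3, 1.1, 4.9]
width: 0.161
```

>>> jog_arm(
  motion=[
    {"dx": 0.04, "dy": 0, "dz": -0.09, "turn": 0},
    {"dx": 0, "dy": 0, "dz": 0, "turn": 0},
  ],
)

```text
time: 13.47
tool_pos: [0.5297, 0.0196, 0.0726]
tcp_rot: [-0.172, -3.135, 0.0]
wrist_force: [-7.4, 0.5, 10.9]
width: 0.161
```

Contact along the deck normal at estimated z about 0, so the collar is on the strip. I'll relax the press and release.

>>> jog_arm(
  motion=[
    {"dx": -0.06, "dy": 0, "dz": 0.13, "turn": 0},
    {"dx": 0, "dy": 0, "dz": 0, "turn": 0},
  ],
)

```text
time: 13.63
tool_pos: [0.5301, 0.0196, 0.0729]
tcp_rot: [0.172, 3.136, 0.0]
wrist_force: [-1.7, -0.0, 4.3]
width: 0.164
```

>>> jog_arm(
  motion=[
    {"dx": 0, "dy": 0, "dz": 0, "turn": 0},
    {"dx": 0, "dy": 0, "dz": 0, "turn": 0},
    {"dx": 0, "dy": 0, "dz": 0, "turn": 0},
    {"dx": 0, "dy": 0, "dz": 0, "turn": 0},
    {"dx": 0, "dy": 0, "dz": 0, "turn": 0},
    {"dx": 0, "dy": 0, "dz": 0, "turn": 0},
  ],
  fingers=4,
)

```text
time: 14.13
tool_pos: [0.5298, 0.0196, 0.0723]
tcp_rot: [-0.172, -3.137, -0.0]
wrist_force: [-0.7, 0.3, -0.8]
width: 0.468
```

Run:
```python
from h import *
im,d=shot("scene","s9"); s=bot.read_state(); p=pin(s["tool_pos"]); print(p.round(1),s["wrist_force"],s["width"],s["time"])
P=(pts("scene",d)-o)@R*1000
m=(abs(P[...,1]-78)<9)&(P[...,2]>8)&(P[...,2]<60)&(abs(P[...,0]+45)<14)&(im.mean(-1)>60); Q=P[m]
for h in range(8,60,4):
    k=Q[(Q[:,2]>=h)&(Q[:,2]<h+4)]
    if len(k): print(h,len(k),np.median(k,0).round(1))
print(proj("scene",np.array([W(-48,78.5,0),W(-48,78.5,40)])).round(1))
c=cv2.resize(im[132:192,236:311,::-1],None,fx=9,fy=9,interpolation=cv2.INTER_CUBIC); cv2.imwrite("pics/s9.png",c)
```

```text
[-48.3  79.3  -1. ] [-0.62188215 -0.77416274 -0.09572534] 0.46927333544165956 14.1833
8 8 [-40.6  81.1  10.9]
12 9 [-41.5  79.   14.1]
16 6 [-40.   80.2  18.2]
20 8 [-40.1  81.7  22. ]
24 8 [-40.8  80.3  26.2]
28 6 [-39.9  81.   30.5]
32 10 [-41.   78.8  33.2]
36 11 [-44.   80.7  37.7]
[[275.7 168.4]
 [278.1 155.3]]
```

The pin stands square: its front face stays at x ≈ -40.5 over the whole height and its top is at z 40. It is released. I'll retract straight up and work out the push points.

>>> jog_arm(
  motion=[
    {"dx": 0, "dy": 0, "dz": 0.5, "turn": 0},
    {"dx": 0, "dy": 0, "dz": 1, "turn": 0},
    {"dx": 0, "dy": 0, "dz": 1.5, "turn": 0},
    {"dx": 0, "dy": 0, "dz": 2, "turn": 0},
    {"dx": 0, "dy": 0, "dz": 3, "turn": 0},
    {"dx": 0, "dy": 0, "dz": 3, "turn": 0},
    {"dx": 0, "dy": 0, "dz": 3, "turn": 0},
    {"dx": 0, "dy": 0, "dz": 0, "turn": 0},
    {"dx": 0, "dy": 0, "dz": 0, "turn": 0},
  ],
)

```text
time: 14.93
tool_pos: [0.532, 0.0195, 0.2163]
tcp_rot: [0.172, 3.13, 0.001]
wrist_force: [-0.1, -0.9, -0.8]
width: 0.467
```

Run:
```python
from h import *
T=bot.read_state()["tool_pos"]; off=np.array([0,0,.038])
a=W(80,0,42.5)-off; b=W(-42,0,42.5)-off
print(T.round(4),"start",a.round(4),"delta",((a-T)*100).round(2),"end",b.round(4),"push",((b-a)*100).round(2))
im,d=shot("top","t9"); P=(pts("top",d)-o)@R*1000
m=(abs(P[...,1]-78)<11)&(P[...,2]>25)&(P[...,2]<60)&(abs(P[...,0]+48)<25); print(m.sum(), np.median(P[m],0).round(1) if m.any() else "")
# bystander check
```

```text
[0.532  0.0195 0.2163] start [ 0.6302 -0.0711  0.15  ] delta [ 9.82 -9.06 -6.64] end [ 0.5203 -0.0588  0.0984] push [-10.99   1.23  -5.16]
0
```

>>> jog_arm(
  motion=[
    {"dx": 1.4, "dy": -1.3, "dz": 0, "turn": 0},
    {"dx": 1.4, "dy": -1.3, "dz": 0, "turn": 0},
    {"dx": 1.4, "dy": -1.3, "dz": 0, "turn": 0},
    {"dx": 1.4, "dy": -1.3, "dz": 0, "turn": 0},
    {"dx": 1.4, "dy": -1.3, "dz": 0, "turn": 0},
    {"dx": 1.4, "dy": -1.3, "dz": 0, "turn": 0},
    {"dx": 1.4, "dy": -1.3, "dz": 0, "turn": 0},
    {"dx": 0, "dy": 0, "dz": -2, "turn": 0},
    {"dx": 0, "dy": 0, "dz": -2, "turn": 0},
    {"dx": 0, "dy": 0, "dz": -1.4, "turn": 0},
    {"dx": 0, "dy": 0, "dz": 0, "turn": 0},
    {"dx": 0, "dy": 0, "dz": 0, "turn": 0},
  ],
  fingers=0,
)

```text
time: 15.98
tool_pos: [0.6259, -0.0711, 0.156]
tcp_rot: [-0.172, -3.132, -0.001]
wrist_force: [-0.0, 0.1, 1.0]
width: 0.0
```

Run:
```python
from h import *
im,d=shot("scene","s10"); s=bot.read_state(); T=s["tool_pos"]; print(T.round(4),s["wrist_force"],s["width"])
a=W(80,0,42.5)-[0,0,.038]; print("delta",((a-T)*100).round(2))
P=pts("scene",d); D=(P-o)@R*1000
m=(abs(P[...,0]-T[0]-.011)<.008)&(abs(P[...,1]-T[1])<.02)&(P[...,2]>.17)&(P[...,2]<.24)
q=P[m]; q=q[np.argsort(q[:,2])]; print(len(q),(q[:10]*1000).astype(int).tolist())
k=(abs(D[...,0]+45)<14)&(abs(D[...,1]-78)<9)&(D[...,2]>8)&(D[...,2]<60); print("pin",k.sum(),np.median(D[k],0).round(1),D[k][:,2].max())
```

```text
[ 0.6272 -0.0712  0.1578] [ 0.70947392 -0.74012805  0.70329627] -0.0008518118154796564
delta [ 0.3   0.01 -0.78]
200 [[630, -51, 170], [633, -71, 171], [630, -61, 171], [631, -64, 171], [634, -60, 172], [632, -53, 172], [635, -91, 173], [634, -55, 173], [644, -88, 173], [631, -58, 173]]
pin 66 [-40.9  80.2  25.5] 39.25163989794478
```

>>> jog_arm(
  motion=[
    {"dx": 0.3, "dy": 0, "dz": 0, "turn": 0},
    {"dx": 0, "dy": 0, "dz": -0.4, "turn": 0},
    {"dx": 0, "dy": 0, "dz": -0.3, "turn": 0},
    {"dx": 0, "dy": 0, "dz": 0, "turn": 0},
    {"dx": -0.45, "dy": 0.05, "dz": -0.21, "turn": 0},
    {"dx": -0.45, "dy": 0.05, "dz": -0.21, "turn": 0},
    {"dx": -0.45, "dy": 0.05, "dz": -0.21, "turn": 0},
    {"dx": -0.45, "dy": 0.05, "dz": -0.21, "turn": 0},
    {"dx": -0.45, "dy": 0.05, "dz": -0.21, "turn": 0},
  ],
)

```text
time: 16.78
tool_pos: [0.609, -0.0691, 0.1414]
tcp_rot: [0.172, 3.134, -0.0]
wrist_force: [4.3, -0.3, -0.3]
width: -0.003
```

```bash
cat >> h.py <<'E'
def block(tag):
    im,d=shot("scene",tag); D=(pts("scene",d)-o)@R*1000; br=im.mean(-1)
    # handle points: dark, h 50..72 near y 0, excluding the finger
    m=(abs(D[...,1])<20)&(D[...,2]>30)&(D[...,2]<73)&(br<60); 
    b=(abs(D[...,1])<33)&(abs(D[...,1])>24)&(D[...,2]>25)&(D[...,2]<33)&(br<60)&(D[...,0]>-125)
    print("block x range",np.percentile(D[b][:,0],[1,50,99]).round(1) if b.any() else None, b.sum())
    k=(abs(D[...,0]+45)<14)&(abs(D[...,1]-78)<9)&(D[...,2]>8)&(D[...,2]<60); print("pin",k.sum(),np.median(D[k],0).round(1),D[k][:,2].max())
    s=bot.read_state(); T=s["tool_pos"]; print("T",T.round(4),"tcp deck",((T+[0,0,.038]-o)@R*1000).round(1),s["wrist_force"].round(1),s["time"])
    return im,D
E
python3 -c "
from h import *
block('s11')"
```

```text
block x range [-11.1  47.2  81. ] 105
pin 64 [-41.2  80.3  25.3] 39.671777948985905
T [ 0.6075 -0.0689  0.1407] tcp deck [55.4 -0.3 43.7] [2.6 0.8 0.3] 16.8333
```

It's pushing with about 4 N and the carriage is moving. I'll continue down the slope.

>>> jog_arm(
  motion=[
    {"dx": -0.45, "dy": 0.05, "dz": -0.21, "turn": 0},
    {"dx": -0.45, "dy": 0.05, "dz": -0.21, "turn": 0},
    {"dx": -0.45, "dy": 0.05, "dz": -0.21, "turn": 0},
    {"dx": -0.45, "dy": 0.05, "dz": -0.21, "turn": 0},
    {"dx": -0.45, "dy": 0.05, "dz": -0.21, "turn": 0},
    {"dx": -0.45, "dy": 0.05, "dz": -0.21, "turn": 0},
    {"dx": -0.45, "dy": 0.05, "dz": -0.21, "turn": 0},
    {"dx": -0.45, "dy": 0.05, "dz": -0.21, "turn": 0},
    {"dx": -0.45, "dy": 0.05, "dz": -0.21, "turn": 0},
    {"dx": -0.45, "dy": 0.05, "dz": -0.21, "turn": 0},
  ],
)

```text
time: 17.67
tool_pos: [0.5629, -0.064, 0.1197]
tcp_rot: [0.172, 3.137, -0.0]
wrist_force: [2.2, -1.7, 1.4]
width: -0.001
```

>>> jog_arm(
  motion=[
    {"dx": -0.45, "dy": 0.05, "dz": -0.21, "turn": 0},
    {"dx": -0.45, "dy": 0.05, "dz": -0.21, "turn": 0},
    {"dx": -0.45, "dy": 0.05, "dz": -0.21, "turn": 0},
    {"dx": -0.45, "dy": 0.05, "dz": -0.21, "turn": 0},
    {"dx": -0.45, "dy": 0.05, "dz": -0.21, "turn": 0},
    {"dx": -0.45, "dy": 0.05, "dz": -0.21, "turn": 0},
    {"dx": -0.45, "dy": 0.05, "dz": -0.21, "turn": 0},
    {"dx": 0, "dy": 0, "dz": 0, "turn": 0},
  ],
)

```text
time: 18.33
tool_pos: [0.53, -0.0601, 0.1043]
tcp_rot: [-0.172, -3.134, -0.001]
wrist_force: [1.6, -0.5, -0.8]
width: 0.0
```

```bash
python3 -c "
from h import *
block('s12')"
```

```text
block x range [-97.1 -39.4  -3.7] 87
pin 66 [-41.3  80.3  25.6] 39.701241820649386
T [ 0.5302 -0.0599  0.1044] tcp deck [-30.5  -0.   43.7] [-0.1 -0.3 -0.3] 18.3833
```

Now the last 12 mm in small steps, watching for the stop.

>>> jog_arm(
  motion=[
    {"dx": -0.27, "dy": 0.03, "dz": -0.13, "turn": 0},
    {"dx": -0.27, "dy": 0.03, "dz": -0.13, "turn": 0},
    {"dx": -0.27, "dy": 0.03, "dz": -0.13, "turn": 0},
    {"dx": 0, "dy": 0, "dz": 0, "turn": 0},
  ],
)

```text
time: 18.72
tool_pos: [0.5231, -0.0592, 0.101]
tcp_rot: [-0.172, -3.136, -0.001]
wrist_force: [1.4, 0.3, 1.1]
width: 0.0
```

>>> jog_arm(
  motion=[
    {"dx": -0.18, "dy": 0.02, "dz": -0.08, "turn": 0},
    {"dx": -0.18, "dy": 0.02, "dz": -0.08, "turn": 0},
    {"dx": 0, "dy": 0, "dz": 0, "turn": 0},
  ],
)

```text
time: 18.97
tool_pos: [0.5197, -0.0589, 0.0995]
tcp_rot: [-0.172, -3.136, -0.0]
wrist_force: [2.0, 0.2, 0.7]
width: -0.001
```

>>> jog_arm(
  motion=[
    {"dx": -0.18, "dy": 0.02, "dz": -0.08, "turn": 0},
    {"dx": 0, "dy": 0, "dz": 0, "turn": 0},
  ],
)

```text
time: 19.13
tool_pos: [0.5191, -0.0589, 0.0992]
tcp_rot: [0.172, 3.135, 0.0]
wrist_force: [4.2, 1.2, -0.0]
width: 0.001
```

>>> jog_arm(
  motion=[
    {"dx": -0.18, "dy": 0.02, "dz": -0.08, "turn": 0},
    {"dx": 0, "dy": 0, "dz": 0, "turn": 0},
  ],
)

```text
time: 19.3
tool_pos: [0.519, -0.0589, 0.0993]
tcp_rot: [0.172, 3.131, -0.0]
wrist_force: [7.5, 1.3, 1.2]
width: -0.002
```

```bash
python3 -c "
from h import *
block('s13')"
```

```text
block x range [-107.8  -52.3  -17.7] 87
pin 67 [-41.2  80.2  24.7] 38.864788656644286
T [ 0.519  -0.0589  0.0992] tcp deck [-42.8  -0.3  43.8] [7.4 0.4 1.1] 19.35
```

The tool stopped at deck x -42.8 (predicted -42) and the force is climbing, so the carriage is on the stop. I'll back off along the slope and lift clear.

>>> jog_arm(
  motion=[
    {"dx": -0.18, "dy": 0.02, "dz": -0.08, "turn": 0},
    {"dx": 0, "dy": 0, "dz": 0, "turn": 0},
    {"dx": 0.7, "dy": -0.08, "dz": 0.33, "turn": 0},
    {"dx": 0.9, "dy": -0.1, "dz": 0.42, "turn": 0},
    {"dx": 0, "dy": 0, "dz": 2, "turn": 0},
    {"dx": 0, "dy": 0, "dz": 3, "turn": 0},
    {"dx": 0, "dy": 0, "dz": 3, "turn": 0},
    {"dx": 0, "dy": 0, "dz": 3, "turn": 0},
    {"dx": 0, "dy": 0, "dz": 3, "turn": 0},
    {"dx": 0, "dy": 0, "dz": 0, "turn": 0},
    {"dx": 0, "dy": 0, "dz": 0, "turn": 0},
    {"dx": 0, "dy": 0, "dz": 0, "turn": 0},
  ],
)

```text
time: 20.35
tool_pos: [0.5298, -0.0603, 0.2437]
tcp_rot: [-0.172, -3.134, -0.0]
wrist_force: [-0.3, 0.7, -0.4]
width: -0.0
```

Run:
```python
from h import *
im,D=block('s14')
print("stop/handle px",proj("scene",np.array([W(-70,0,58),W(-48,78.5,0)])).round(1))
h=(abs(D[...,1])<20)&(D[...,2]>50)&(D[...,2]<73)&(D[...,0]>-110)&(D[...,0]<-30)&(im.mean(-1)<60)
print("handle",h.sum(),np.percentile(D[h],[2,50,98],axis=0).round(1).tolist())
c=cv2.resize(im[110:220,190:350,::-1],None,fx=5,fy=5,interpolation=cv2.INTER_CUBIC); cv2.imwrite("pics/s14.png",c)
```

```text
block x range [-108.8  -59.5  -18.1] 92
pin 65 [-40.9  80.4  26.4] 39.07156750870891
T [ 0.5293 -0.0602  0.2428] tcp deck [ 27.2  -0.4 169.5] [ 0.2 -0.2 -0.4] 20.4
stop/handle px [[254.1 139.2]
 [275.7 168.4]]
handle 102 [[-71.7, -14.1, 50.6], [-56.7, 1.6, 62.5], [-49.9, 15.8, 69.4]]
```

View pics/s14.png

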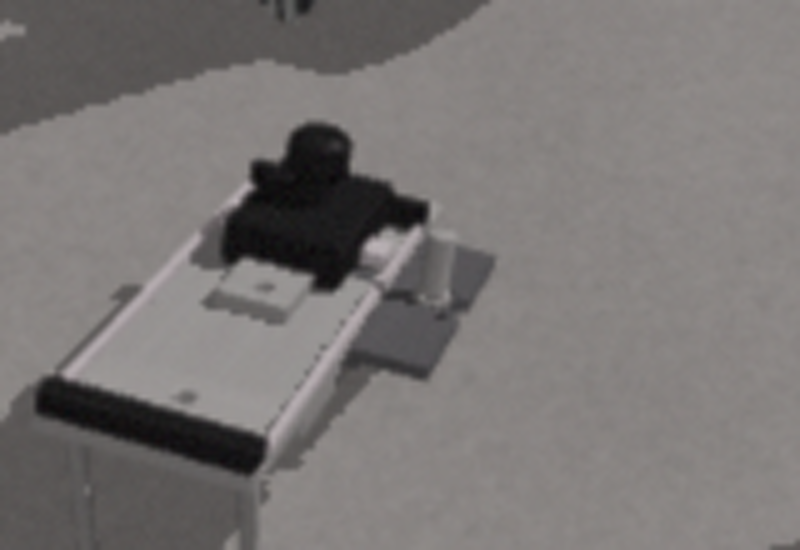

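The final picture shows the carriage hard against the stop, with its handle at crop (320,150), the pin upright in the notch at (440,270), and the arm clear. Handing in.

```bash
python3 -c "
from h import *
print(bot.finish_job(), bot.read_state()['time'])"
```

```text
the job is handed in; nothing more can be done
the job is handed in; nothing more can be done
```

The lock pin is parked in the keeper notch, and the carriage is down against the bottom stop with the arm clear. I handed the job in at about 20 s of the 67 s allowed; no verdict was reported.

**What I did:** I drew the steel pin straight out to about z 59 mm and carried it around the left side. I entered the notch at about x −48 with no side force. I lowered it until the collar pressed on the strip (force along the deck normal at z ≈ 0), released it, then pushed the carriage down by its handle with the fingers shut.

**Last checks:**
- **Pin:** it stands square at about x −48, y 79, with its top at z 39–40. That did not change after release or after the carriage was slid.
- **Carriage:** the tool stopped at deck x −42.8, where −42 was predicted, and the force climbed while it held still. The handle's face had moved about 110 mm.
- **Arm:** it ended clear of everything, with wrist force near zero.
- **Mill, mortar and bottle:** my path stayed away from all three, but I did not measure them again at the end.

**What disagreed:**
- **Tool height:** the reported tool height was about 38 mm lower than the camera showed. My first grip closed on air above the pin because of it. I used the camera height from then on, and both contacts came where it predicted.
- **Grip opening:** on the pin it read about 14 mm instead of 16, but the hold did not slip.

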